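# Unclip the carrying handle from a wafer cassette and hang it on the rotating rack

## Robot

A 7-joint arm with a two-finger parallel gripper is mounted at the origin on the work surface. World frame = base frame: x ahead of the robot, y to its left, z up, the work surface at z = 0. Lengths are in m, angles in rad, forces in N, time in s.
With the tool pointing down it reaches from about 0.4 to 0.9 m from the base axis. Payload 5.6 kg.
Tool frame: the origin (TCP) lies at the very end of the fingers, on their centre line; the grasp point (between the pads) lies 19 mm behind it; z points along the fingers, y is the direction in which the jaws open and shut (so a half turn about z gives the same grasp; the last joint's range is limited). The gripper opens to 92 mm and grips with 3 to 60 N. Pads are 20 mm wide; open, the fingers measure 128 mm over their backs; the gripper's body (75 mm by 189 mm) begins 69 mm behind the grasp point.
Start: joints at [1.266, 0.468, -0.012, 1.603, 0.006, 1.071, -0.056], TCP at [0.168, -0.628, 0.215] pointing down, gripper open.
Joint ranges: [-2.53, 2.53], [-0.31, 2.02], [-1.57, 1.55], [0.28, 2.44], [-1.29, 4.43], [0.15, 1.84], [-2.92, 2.92]. Speed limits (rad/s): [2.57, 2.57, 3.14, 3.14, 3.14, 3.14, 3.14].

## Interface

Orientations are given as a unit quaternion [w, x, y, z].
In Python, from station import bot gives the robot as it stands. The module is installed in compiled form; this text tells all that it offers.
- The arm moves only by the tool move_arm, never from a script. Its argument "motion" is one flat list of numbers, 6 for each row, row after row: the shift along the tool's x, y, z normalised to -1 to 1, where 1 is 0.4 m, then the turn, a rotation vector about the tool's x, y, z normalised to -1 to 1, where 1 is 90 degrees. In form: [tx, ty, tz, rx, ry, rz, tx, ty, tz, rx, ry, rz, ...]. A call has 1 to 10 rows; each row shifts and turns the commanded pose from where the row before left it, along the tool's axes as they then stand; what a row does not reach is not made up. A row lasts 1/10 s, in which the tool goes at most 50 mm and 8.59 degrees, less where a joint would pass 70% of its speed; a pose out of reach is approached as far as the arm can. A call with a number of a shift or a turn outside -1 to 1 is refused whole. A call with a gripper value outside its range is refused whole. "claw" is the opening, from 0 (shut) to 1 (fully open), set as the call begins (left out, the last holds). The fingers move at their own pace and stop on an object; the grip force is fixed at half the most. Time passes only in rows, so rows that do not move let the fingers close. It gives the time, the measured TCP pose, the force and the opening at its end, in the units of the state.
- bot.get_state(): the state, without advancing time (a new reading comes with each control period).
- bot.camera(name): name is "side" or "top"; returns a dict with "image" (480x640x3 uint8, blue, green, red), "depth" (480x640 float32, m along the optical axis (not along the pixel's ray), 0 where there is no reading), "mtx" (3x3 intrinsics, pixels), "pose" (4x4, takes a point from camera to world coordinates). Camera axes: x right, y down, z forward; pixel columns grow to the right and rows downward; lengths in m; the calibration is good to about 2 mm. A picture is of the moment at which its call begins.
- bot.job_done(): hands the job in, once; it reports no verdict.
Trained networks look in the newest picture that a camera, given by its name, has taken for a name from the list of things; names that differ only in an ending like _2 or _b are one class to them, and where a whole thing is asked for, a point or a joint stands for the part that bears it (a point fixed in the world has none). Each returns a list of dicts, best first, with "score" (0 to 1); they miss things now and then, are a little off and sometimes report something else, mostly with a low value. They report only what shows in the picture. A call takes as long as a camera call. They do not tell look-alikes from the thing itself.
- bot.boxes_of(camera, label): "rect" ([left, top, right, bottom] in pixels, round what is visible of it).
- bot.regions_of(camera, label): "mask" (480x640 bool, what is visible of it) and "rect" ([left, top, right, bottom] in pixels, round what is visible of it).
- bot.pinpoint(camera, label): "at" ([column, row] in pixels: a listed point, or the origin of a listed thing).
The state is a dict: "time_s": time; "q": joint angles; "qd": joint speeds; "effort": joint torques, N m; "tcp_pos": TCP position; "eef_rot": TCP orientation; "force": force on the tool from outside, world axes, zero at the start; "wrist_torque": the same for the moment, N m; "width": finger opening in m.
Only numpy, scipy, OpenCV 4.12 (cv2) and the standard library are available. Lean on these libraries where they do the work, as an engineer would, in place of code of your own. Each camera call takes 0.05 s, during which the arm holds its last target.

## Task

The wafers have arrived at the furnace bench: take the carrying handle off the tilted cassette by pinching its two side tabs together to free the catches, drawing it straight out without lifting or shifting the cassette. Turn the rotating rack until its one empty hook points towards the robot, and hang the handle by its loop on that hook. Leave the bottle, the round wafer box and the driver where they are.

Things in the scene. Friction and masses are not known exactly. Their poses are not given: they have to be found in the camera images.
- handle: Carrying handle clipped across the cassette's top: black plastic cross bar 22 x 120 x 10 mm, an upright finger loop in its middle (top 60 mm above the bar's underside), a grey pinch tab beside each loop leg. 0.14 to 0.21 kg; alike turned half round. Origin: middle of the cross bar's underside; x through the loop, y along the cross bar, z up the loop (tilted at first with the cassette).
- handle_grip (a point): Midway between the two tabs, 42 mm above the handle's origin, where to pinch; axes as handle. Tabs: 24 mm wide in x, 14 to 52 mm above the origin, outer faces 64 mm apart at rest, 48 mm pinched home. Under them their slide arms lie on the cross bar, to 14.5 mm above the origin; their catch noses hang 16 mm below it.
- handle_bar (a point): Middle of the underside of the loop's top bar, 50 mm above the handle's origin; axes as handle. The bar is 12 mm thick in x and 10 mm high; the opening below it is 24 mm wide in y and 40 mm high, right through along x. This bar rests on the hook.
- tab_left (a joint): Pinch tab on the handle's +y side, in one piece with its catch: 0 = sprung out, 0.008 m = pinched home towards the loop. It starts to move at 4.5 N, frees its catch at 5 to 6 mm (9 to 10 N) and is home at 12 N. Both tabs must be in together; let go, they spring out.
- tab_right (a joint): The same on the handle's -y side.
- cassette_top (a point): Middle of the top of the white wafer cassette, 140 x 120 x 105 mm, loose, 0.6 to 0.95 kg, in a fixed steel stand that leans its top 0.35 rad to its own -x side. x along the wafers, z out of the open top, the way the handle draws out. 2 mm of play before the catches bear; still caught, a pull lifts the cassette (7 to 11 N); free, the handle weighs 2 N. Lugs 6 mm high stand beside the cross bar.
- rack_base: Fixed round foot, 170 mm across, of the rotating rack; origin on its axis at bench level, axes as the world's. On it a hub (17 mm radius) with four level arms 90 degrees apart turns either way about the vertical; light friction (0.06 N m), it stays where left. Three arms carry handles (part of the rack) 100 mm from the axis, 112 to 188 mm above the bench; one is empty.
- hook_seat (a point): On the upper side of the empty arm, 178 mm above the bench, 100 mm from the axis: where the handle's bar should rest. -x points outwards to the arm's tip, z up. All arms are round, 8 mm thick, bare from 17 to 85 mm from the axis (room for a shut finger to push), and end 128 mm out in an upturned tip that begins 14 mm beyond this point and rises 16 mm above the arm's upper side.
- wash_bottle: Bystander: white plastic bottle with a cap, 64 mm across, 150 mm tall, upright; origin at the middle of its underside.
- wafer_shipper: Bystander: closed round flat grey wafer box, 116 mm across, 20 mm high; origin at the middle of its underside.
- torque_driver: Bystander: hand driver with a black handle, lying on the bench; origin under it, x along it to the tip.
Mind the look-alikes: they are no part of the job. What is meant by the handle is not purple, and is the larger of those in its own colour.

How it is judged:
By the outcome, as a careful person would: the job done as asked, in the order asked, and still so for the second after the job is handed in, with the robot touching nothing.
It also fails if it takes over 64 s, if anything falls off the work surface, if the arm or the gripper's body presses on something with over 40 N, if the wrist force passes 120 N, or if a joint passes its speed limit or range.

## Working session

There is one attempt and no reset: what is moved stays moved. The work goes in short steps, Python scripts to look and compute and a tool call to move; the robot and the scene stay as the last step left them, time stands still between calls to the robot, and variables do not carry over. Pictures are saved under pics/ and viewed, and the job is handed in when it is done.

Besides the shell and the picture viewer there is one more tool, called after "Call:" by a JSON object that holds its "fn" and its "kwargs", one argument or row to a line. move_arm: Moves the arm, as the interface text tells. Scaled input: -1 to 1 covers 0.4 m each way for a shift and 90 degrees each way for a turn. Its arguments: {"type":"object","properties":{"motion":{"type":"array","items":{"type":"number","minimum":-1,"maximum":1}},"claw":{"type":"number"}},"required":["motion"]}

```bash
mkdir -p pics; cat > h.py <<'E'
import numpy as np, cv2
from station import bot
from scipy.spatial.transform import Rotation as R
def cam(n,save=None):
    c=bot.camera(n)
    if save: cv2.imwrite('pics/'+save,c['image'])
    return c
def px2w(c,u,v,d=None):
    K=c['mtx'];P=c['pose']
    if d is None: d=c['depth'][int(round(v)),int(round(u))]
    p=np.array([(u-K[0,2])/K[0,0]*d,(v-K[1,2])/K[1,1]*d,d,1])
    return (P@p)[:3]
def w2px(c,p):
    q=np.linalg.inv(c['pose'])@np.append(p,1); K=c['mtx']
    return np.array([K[0,0]*q[0]/q[2]+K[0,2],K[1,1]*q[1]/q[2]+K[1,2]]),q[2]
def cloud(c):
    v,u=np.mgrid[0:480,0:640];d=c['depth'];K=c['mtx']
    p=np.stack([(u-K[0,2])/K[0,0]*d,(v-K[1,2])/K[1,1]*d,d],-1)
    w=p@c['pose'][:3,:3].T+c['pose'][:3,3]; w[d==0]=np.nan
    return w
def Rq(q): return R.from_quat([q[1],q[2],q[3],q[0]])
def delta(st,pos,rot):
    """shift in tool axes (norm) & rotvec(norm) from state to target"""
    r=Rq(st['eef_rot']); 
    return r.inv().apply(np.array(pos)-st['tcp_pos'])/0.4,(r.inv()*rot).as_rotvec()/(np.pi/2)
E
python3 - <<'E'
from h import *
print({k:np.round(v,3) for k,v in bot.get_state().items()})
for n in ['top','side']:
    c=cam(n,n+'0.png'); print(n,np.round(c['pose'],3).tolist(),np.round(c['mtx'],1).tolist())
    for l in ['handle','handle_grip','handle_bar','tab_left','cassette_top','rack_base','hook_seat','wash_bottle','wafer_shipper','torque_driver']:
        b=bot.boxes_of(n,l);p=bot.pinpoint(n,l)
        print(l,[(round(x['score'],2),np.round(x['rect']).tolist()) for x in b],[(round(x['score'],2),np.round(x['at'],1).tolist()) for x in p])
print(bot.get_state()['time_s'])
E
```

```text
{'time_s': np.float64(0.0), 'q': array([ 1.266,  0.468, -0.012,  1.604,  0.006,  1.071, -0.056]), 'qd': array([-0.   , -0.001,  0.001,  0.   ,  0.001,  0.001, -0.001]), 'effort': array([-1.0000e-03, -5.2058e+01, -1.2000e-02, -2.4375e+01, -5.6000e-02,
        1.8000e-02,  0.0000e+00]), 'tcp_pos': array([ 0.168, -0.627,  0.214]), 'eef_rot': array([-0.001,  0.991,  0.131, -0.   ]), 'force': array([ 0.613, -0.36 ,  0.003]), 'wrist_torque': array([0.057, 0.005, 0.012]), 'width': np.float64(0.092)}
top [[-0.025, -0.999, 0.046, 0.491], [-1.0, 0.025, -0.002, -0.097], [0.001, -0.046, -0.999, 1.107], [0.0, 0.0, 0.0, 1.0]] [[519.4, 0.0, 322.1], [0.0, 519.4, 244.2], [0.0, 0.0, 1.0]]
handle [(0.94, [265.0, 198.0, 309.0, 252.0]), (0.74, [359.0, 258.0, 420.0, 286.0]), (0.72, [344.0, 324.0, 375.0, 364.0])] [(0.91, [354.9, 344.1]), (0.8, [385.5, 265.5]), (0.71, [293.0, 228.4])]
handle_grip [(0.96, [345.0, 323.0, 373.0, 363.0]), (0.68, [357.0, 260.0, 422.0, 285.0]), (0.63, [268.0, 200.0, 311.0, 254.0]), (0.21, [463.0, 234.0, 489.0, 306.0])] [(0.91, [368.2, 345.8]), (0.77, [396.3, 276.6]), (0.58, [274.5, 221.9])]
handle_bar [(0.89, [262.0, 201.0, 311.0, 256.0]), (0.75, [358.0, 256.0, 421.0, 283.0]), (0.75, [345.0, 328.0, 377.0, 363.0])] [(0.7, [394.6, 275.5]), (0.7, [371.9, 348.1]), (0.63, [269.3, 214.6])]Traceback (most recent call last):
  File "<stdin>", line 6, in <module>
ValueError: it knows: cassette_top, handle, handle_bar, handle_grip, hook_seat, rack_base, torque_driver, wafer_shipper, wash_bottle
```

```bash
python3 - <<'E'
from h import *
import pickle
for n in ['top','side']:
    c=cam(n,n+'1.png'); pickle.dump(c,open(n+'1.pkl','wb'));print(n,np.round(c['pose'],3).tolist(),np.round(c['mtx'],1).tolist())
    for l in (['cassette_top','rack_base','hook_seat'] if n=='top' else ['handle','handle_grip','handle_bar','cassette_top','hook_seat']):
        b=[];p=bot.pinpoint(n,l)
        if l=='handle': b=bot.boxes_of(n,l)
        print(l,[(round(x['score'],2),np.round(x['rect']).tolist()) for x in b],[(round(x['score'],2),np.round(x['at'],1).tolist()) for x in p])
print(bot.get_state()['time_s'])
E
```

```text
top [[-0.025, -0.999, 0.046, 0.491], [-1.0, 0.025, -0.002, -0.097], [0.001, -0.046, -0.999, 1.107], [0.0, 0.0, 0.0, 1.0]] [[519.4, 0.0, 322.1], [0.0, 519.4, 244.2], [0.0, 0.0, 1.0]]
cassette_top [] [(0.84, [387.2, 268.2])]
rack_base [] [(0.92, [164.9, 241.5]), (0.7, [389.4, 267.9])]
hook_seat [] [(0.7, [182.4, 216.5])]
side [[-0.965, -0.141, 0.222, 0.376], [-0.263, 0.48, -0.837, 0.556], [0.011, -0.866, -0.5, 0.49], [0.0, 0.0, 0.0, 1.0]] [[433.9, 0.0, 316.2], [0.0, 433.9, 243.2], [0.0, 0.0, 1.0]]
handle [(0.89, [357.0, 170.0, 381.0, 218.0]), (0.87, [260.0, 280.0, 325.0, 329.0]), (0.84, [412.0, 270.0, 458.0, 293.0])] [(0.78, [294.3, 296.5]), (0.65, [437.0, 287.1]), (0.64, [363.5, 197.6])]
handle_grip [] [(0.95, [274.3, 308.8]), (0.77, [441.9, 276.5]), (0.68, [373.4, 180.2])]
handle_bar [] [(0.94, [437.3, 279.2]), (0.67, [273.6, 309.6]), (0.66, [369.6, 178.8])]
cassette_top [] [(0.8, [361.6, 198.0])]
hook_seat [] [(0.76, [232.5, 278.9])]
0.95
```

View pics/top0.png

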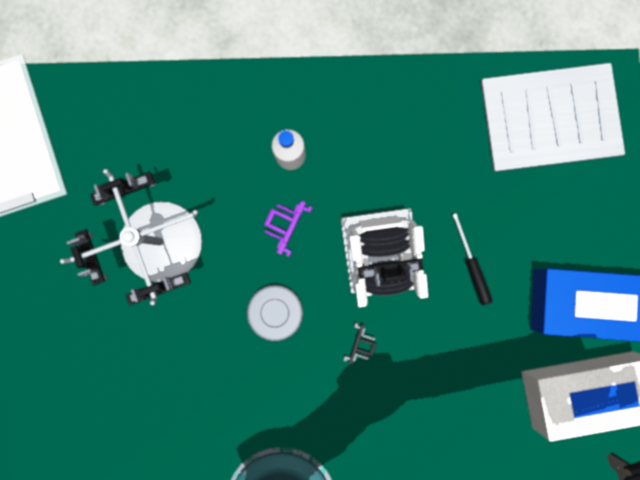

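```bash
ls pics
```

```text
side1.png
top0.png
top1.png
```

View pics/side1.png

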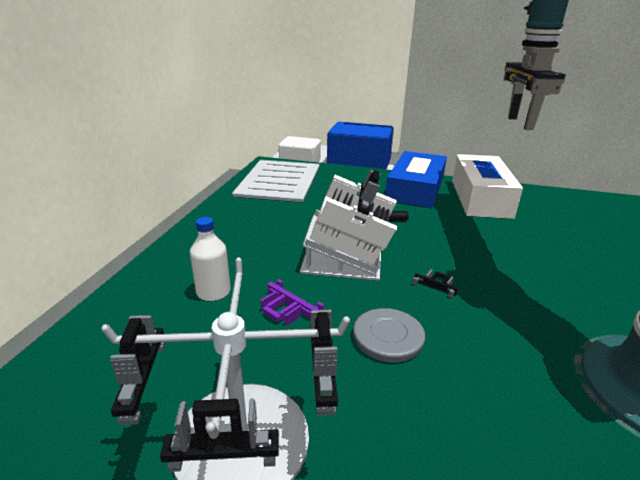

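```bash
python3 - <<'E'
from h import *
import pickle
c=pickle.load(open('top1.pkl','rb'));s=pickle.load(open('side1.pkl','rb'))
a=cv2.resize(c['image'][195:375,320:440],None,fx=4,fy=4,interpolation=cv2.INTER_CUBIC)[:600]
b=cv2.resize(s['image'][160:310,290:470][:,:100],None,fx=4,fy=4,interpolation=cv2.INTER_CUBIC)
m=np.zeros((600,800,3),np.uint8); a=a[:600,:400]
a=cv2.resize(c['image'][195:345,335:435],None,fx=4,fy=4,interpolation=cv2.INTER_CUBIC)
m[:,:400]=a;m[:b.shape[0],400:800]=b[:600]
cv2.imwrite('pics/crop1.png',m)
cv2.imwrite('pics/rack.png',cv2.resize(c['image'][150:330,40:230],None,fx=3,fy=3,interpolation=cv2.INTER_CUBIC))
w=cloud(c)
for nm,px in dict(rackhub=(130,237),shipper=(275,313),bottle=(286,139),tabletop=(300,350)).items(): print(nm,np.round(px2w(c,*px),3))
# depth-derived height map of cassette region
for v in range(205,305,6): print(v,[f"{w[v,u,2]*1000:.0f}" for u in range(340,436,6)])
E
```

```text
rackhub [0.553 0.236 0.202]
shipper [0.4   0.002 0.024]
bottle [ 0.732 -0.037  0.151]
tabletop [ 0.319 -0.047 -0.001]
205 ['1', '-3', '4', '1', '2', '-2', '1', '2', '-2', '4', '2', '2', '-1', '2', '1', '3']
211 ['2', '2', '-1', '2', '0', '-2', '3', '-2', '2', '64', '68', '66', '3', '2', '0', '-1']
217 ['3', '-0', '62', '63', '72', '66', '62', '70', '71', '75', '59', '63', '3', '-1', '3', '2']
223 ['3', '79', '64', '60', '94', '98', '102', '106', '112', '117', '120', '113', '134', '-0', '-1', '-1']
229 ['2', '73', '116', '114', '123', '120', '94', '97', '101', '111', '116', '122', '155', '161', '-2', '-1']
235 ['-1', '54', '129', '147', 'nan', '126', '133', '137', '138', '146', '151', '125', '145', '157', '-2', '0']
241 ['1', '5', '158', '158', '123', '126', '133', '138', '144', '148', '106', '112', '132', '154', '0', '1']
247 ['2', '4', '160', '161', '112', '119', '125', '125', '132', '139', '140', '116', '122', '148', '3', '-2']
253 ['0', '1', '41', '150', '118', '123', '127', '130', '134', '138', '142', '88', '99', '148', '1', '-0']
259 ['5', '3', '36', '144', '90', '36', '35', '33', '31', '32', '61', '83', '145', '148', '-2', '3']
265 ['-2', '1', '44', '150', '134', '146', '151', '154', '153', '149', '157', '160', '151', '151', '-1', '0']
271 ['1', '-1', '44', '148', '153', '153', '181', '172', '150', '148', '175', '145', '191', '136', '0', '1']
277 ['1', '0', '39', '124', '141', '145', '185', '120', '198', '197', '196', '196', '186', '125', '128', '4']
283 ['6', '-0', '20', '98', '127', '105', '107', '110', '117', 'nan', '123', '102', '84', '120', '127', '3']
289 ['3', '-1', '9', '128', '129', '102', '111', '115', '116', '120', '104', '107', '1', '114', '123', '2']
295 ['-3', '-1', '2', '124', '125', '1', '0', '116', '119', '-1', '-3', '1', '1', '113', '117', '2']
301 ['1', '-6', '-4', '117', '116', '1', '-3', '3', '-3', '-2', '-4', '-0', '-2', '2', '3', '0']
```

View pics/crop1.png

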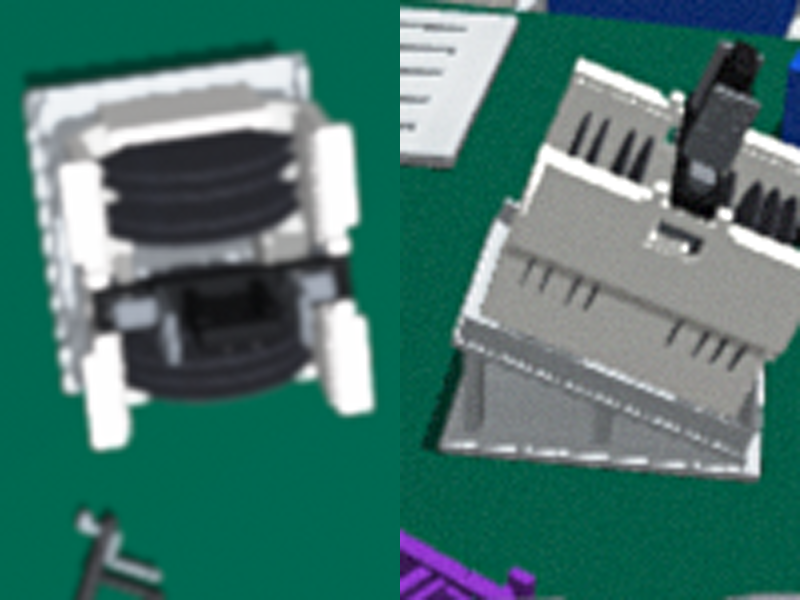

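View pics/rack.png

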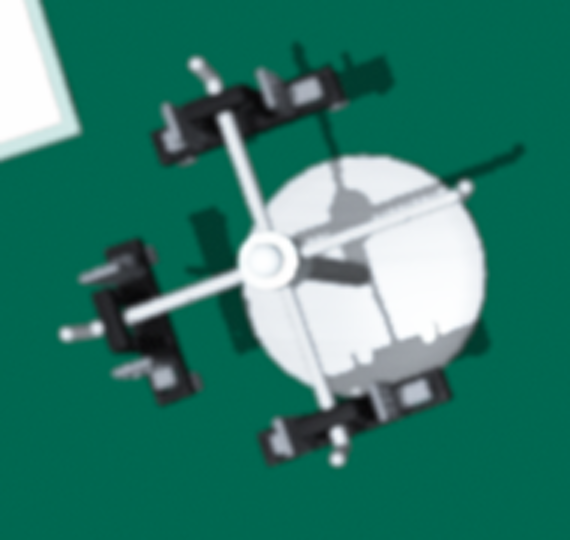

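```bash
python3 - <<'E'
from h import *
import pickle
c=pickle.load(open('top1.pkl','rb'));s=pickle.load(open('side1.pkl','rb'))
ws=cloud(s); wc=cloud(c)
# side wall outer: polygon in side image
m=np.zeros((480,640),np.uint8)
poly=np.array([[325,206],[330,215],[385,245],[390,240],[384,225]])
poly=np.array([[322,212],[335,200],[350,208],[350,222],[328,216]])
# use crop coordinates: crop = (290+x/4,160+y/4)
poly=np.array([[(550-400)/4+290,160+190/4],[(640-400)/4+290,160+215/4],[(640-400)/4+290,160+260/4],[(530-400)/4+290,160+250/4]])
cv2.fillPoly(m,[np.round(poly).astype(int)],1)
def plane(P):
    P=P[~np.isnan(P).any(1)]
    ce=np.median(P,0)
    for _ in range(5):
        u,sv,vt=np.linalg.svd(P-P.mean(0),full_matrices=False);n=vt[2];ce=P.mean(0)
        r=(P-ce)@n; k=abs(r)<max(2.0*r.std(),.0015); 
        if k.all():break
        P=P[k]
    return n,ce,r.std(),len(P)
print('wall',plane(ws[m>0]))
# all points in cassette area colored
for nm,im,w in (('top',c['image'],wc),('side',s['image'],ws)):
    hsv=cv2.cvtColor(im,cv2.COLOR_BGR2HSV)
    reg=(w[...,0]>.38)&(w[...,0]<.62)&(w[...,1]>-.33)&(w[...,1]<-.12)&(w[...,2]>.165)
    dark=reg&(hsv[...,2]<140)
    v,u=np.where(dark);print(nm,dark.sum())
    P=w[dark]; print(np.round(P.min(0),3),np.round(P.max(0),3),np.round(np.median(P,0),3))
    top=dark&(w[...,2]>.185); P=w[top];print('z>185',len(P),np.round(np.median(P,0),3),P.min(0).round(3),P.max(0).round(3))
E
python3 - <<'E'
from h import *
import pickle
c=pickle.load(open('top1.pkl','rb'));s=pickle.load(open('side1.pkl','rb'))
a=cv2.resize(c['image'][250:300,350:430],None,fx=10,fy=10,interpolation=cv2.INTER_CUBIC)
cv2.imwrite('pics/ct.png',a)
b=cv2.resize(s['image'][160:260,300:410],None,fx=6,fy=6,interpolation=cv2.INTER_CUBIC)
cv2.imwrite('pics/cs.png',b)
E
```

```text
wall (array([-0.11753768,  0.99278261, -0.02382409]), array([ 0.52644945, -0.15826983,  0.12558049]), np.float64(0.0010337811968064543), 337)
top 322
[ 0.458 -0.26   0.165] [ 0.494 -0.192  0.2  ] [ 0.473 -0.225  0.191]
z>185 205 [ 0.471 -0.225  0.194] [ 0.46  -0.257  0.185] [ 0.487 -0.193  0.2  ]
side 301
[ 0.457 -0.255  0.166] [ 0.492 -0.188  0.196] [ 0.471 -0.198  0.182]
z>185 108 [ 0.47  -0.211  0.191] [ 0.461 -0.255  0.185] [ 0.485 -0.19   0.196]
```

View pics/ct.png

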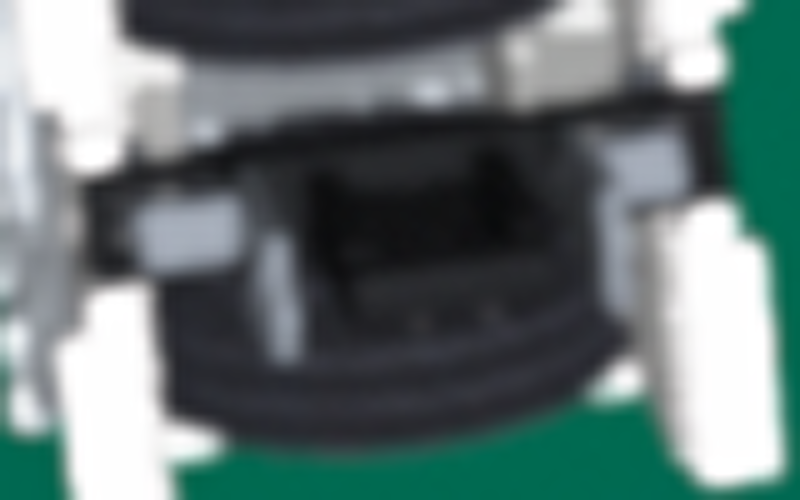

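View pics/cs.png

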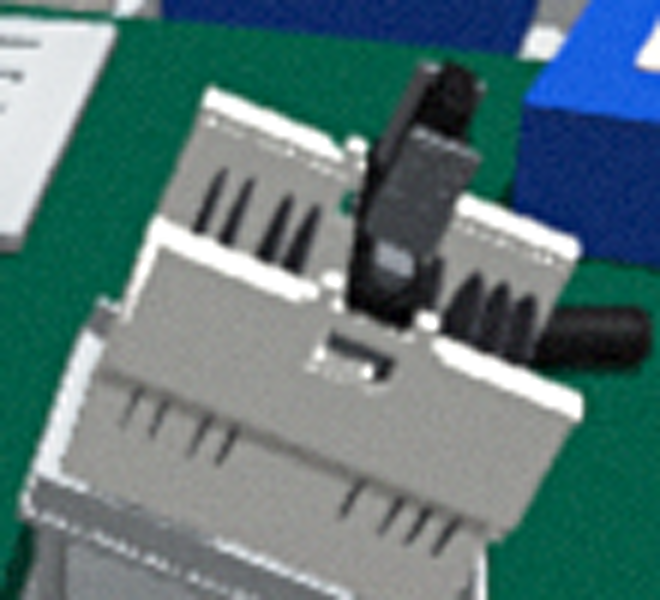

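```bash
cat > fit.py <<'E'
from h import *
from scipy.optimize import least_squares
BOX=[([-11,-60,0],[11,60,10]),([-6,-21,50],[6,21,60]),([-6,12,10],[6,21,60]),([-6,-21,10],[6,-12,60]),
     ([-12,26,14],[12,32,52]),([-12,-32,14],[12,-26,52]),([-8,26,10],[8,52,14.5]),([-8,-52,10],[8,-26,14.5])]
BOX=[(np.array(a)/1e3,np.array(b)/1e3) for a,b in BOX]
def sdf(p):
    o=[]
    for a,b in BOX:
        q=abs(p-(a+b)/2)-(b-a)/2
        o.append(np.linalg.norm(np.maximum(q,0),axis=1)+np.minimum(q.max(1),0))
    return np.min(o,0)
def Rh(psi,t=.35): return R.from_euler('z',psi)*R.from_euler('y',-t)
def fit(P,p0,psi,t=.35,free=False):
    def f(x):
        r=Rh(x[3],x[4]) if free else Rh(psi,t)
        return sdf(r.inv().apply(P-x[:3]))*1e3
    x0=list(p0)+([psi,t] if free else [])
    return least_squares(f,x0,loss='soft_l1',f_scale=2,diff_step=1e-5,x_scale=[.01]*3+([.1]*2 if free else []))
E
cat > f1.py <<'E'
from fit import *
import pickle
c=pickle.load(open('top1.pkl','rb'));s=pickle.load(open('side1.pkl','rb'))
psi=np.arctan2(.1175,.9928);r=Rh(psi)
p0=np.array([.471,-.225,.195])-r.apply([0,0,.06])
print('p0',p0)
Ps=[]
for nm,k in (('top',c),('side',s)):
    im=k['image'];w=cloud(k);hsv=cv2.cvtColor(im,cv2.COLOR_BGR2HSV)
    L=r.inv().apply(np.nan_to_num(w,nan=9).reshape(-1,3)-p0).reshape(480,640,3)
    m=(hsv[...,2]<190)&(abs(L[...,0])<.022)&(abs(L[...,1])<.072)&(L[...,2]>.013)&(L[...,2]<.075)
    m&=~((hsv[...,1]>100)&(hsv[...,2]>60)) # drop green
    P=w[m];Ps.append(P)
    q=fit(P,p0,psi);print(nm,len(P),q.x.round(4),'cost',q.cost/len(P),'med',np.median(abs(q.fun)))
    q=fit(P,p0,psi,free=True);print('  free',q.x.round(4),q.cost/len(P))
P=np.vstack(Ps);q=fit(P,p0,psi);print('both',q.x.round(4));q2=fit(P,p0,psi,free=True);print('bothfree',q2.x.round(4),q2.cost/len(P))
o=q.x
for nm,k,sl,f in (('t',c,(slice(250,300),slice(350,430)),10),('s',s,(slice(160,260),slice(300,410)),6)):
    a=cv2.resize(k['image'][sl],None,fx=f,fy=f,interpolation=cv2.INTER_CUBIC)
    for lo,hi in BOX[:6]:
        V=np.array([[x,y,z] for x in (lo[0],hi[0]) for y in (lo[1],hi[1]) for z in (lo[2],hi[2])])
        U=[((w2px(k,o+r.apply(v))[0]-[sl[1].start,sl[0].start]+.5)*f-.5) for v in V]
        for i in range(8):
            for j in range(i):
                if (abs(V[i]-V[j])>1e-9).sum()==1: cv2.line(a,tuple(np.int32(U[i])),tuple(np.int32(U[j])),(0,0,255),1)
    cv2.imwrite(f'pics/ov_{nm}.png',a)
E
python3 f1.py
```

```text
p0 [ 0.49143127 -0.22258192  0.13863764]
top 621 [ 0.4894 -0.2249  0.1401] cost 0.6760211782203678 med 0.9799661303569116
  free [ 0.4908 -0.2245  0.1406  0.1289  0.3872] 0.6434549588002355
side 447 [ 0.4879 -0.2231  0.1376] cost 0.6727876118308673 med 0.7939265736070771
  free [ 0.4887 -0.2231  0.138   0.1124  0.374 ] 0.6686840630071089
both [ 0.4889 -0.2235  0.1394]
bothfree [ 0.4905 -0.2234  0.1401  0.1199  0.3894] 0.8174923807823016
```

View pics/ov_t.png

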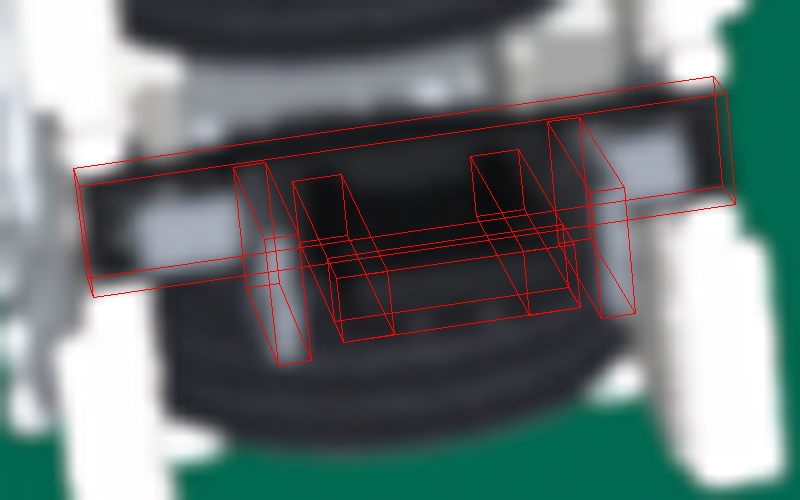

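View pics/ov_s.png

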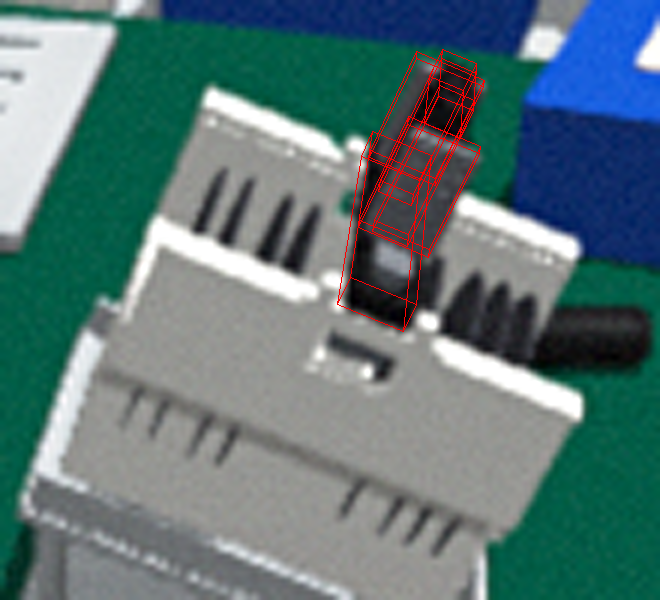

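```bash
python3 - <<'E'
from h import *
import pickle
from scipy.optimize import least_squares
c=pickle.load(open('top1.pkl','rb'));s=pickle.load(open('side1.pkl','rb'))
for nm,k in (('top',c),('side',s)):
    w=cloud(k);hsv=cv2.cvtColor(k['image'],cv2.COLOR_BGR2HSV)
    near=np.hypot(w[...,0]-.553,w[...,1]-.236)<.16
    disc=near&(w[...,2]<.02)&(w[...,2]>-.005)&(hsv[...,1]<60)&(hsv[...,2]>120)
    hub=near&(w[...,2]>.19)&(np.hypot(w[...,0]-.553,w[...,1]-.236)<.035)
    P=w[hub];print(nm,'hub',len(P),np.median(P,0).round(4),P.min(0).round(3),P.max(0).round(3))
    arms=near&(w[...,2]>.16)&(w[...,2]<.19)&(hsv[...,1]<50)&(hsv[...,2]>150)
    P=w[arms]
    def f(x):
        d=P[:,:2]-x[:2]; a=np.arctan2(d[:,1],d[:,0])-x[2]; rr=np.hypot(d[:,0],d[:,1])
        return rr*np.sin((a+np.pi/4)%(np.pi/2)-np.pi/4)*1e3
    sel=np.hypot(P[:,0]-.553,P[:,1]-.236)>.022; P=P[sel]
    q=least_squares(f,[.553,.236,np.deg2rad(20)],loss='soft_l1',f_scale=2,x_scale=[.01,.01,.1]);print(' arms',len(P),q.x[:2].round(4),np.rad2deg(q.x[2]),np.median(abs(q.fun)),'z',np.percentile(P[:,2],[10,50,90]).round(4))
    P=w[disc]
    print(' disc',len(P),P.min(0).round(3),P.max(0).round(3),(P.min(0)+P.max(0))/2)
    x,y=P[:,0],P[:,1]
for l,u in (('tip',(195,212)),): print(l,px2w(c,*u))
# base pinpoint at z=0, by plane intersection
def atz(k,u,v,z):
    a=k['pose'][:3,3];b=px2w(k,u,v,1.);t=(z-a[2])/(b[2]-a[2]);return a+t*(b-a)
print('base',atz(c,164.9,241.5,0.0),'seat',atz(c,182.4,216.5,.178), 'seat side',atz(s,232.5,278.9,.178))
E
```

```text
top hub 224 [0.5549 0.2378 0.1946] [0.54  0.224 0.19 ] [0.57  0.257 0.207]
 arms 926 [0.5543 0.2404] 19.028189810062813 2.1388681944158012 z [0.1756 0.1781 0.1809]
 disc 3952 [ 0.426  0.156 -0.004] [0.649 0.386 0.02 ] [0.53746983 0.27060839 0.00790608]
side hub 388 [0.5503 0.2476 0.1968] [0.538 0.23  0.19 ] [0.568 0.259 0.204]
 arms 1921 [0.5526 0.2437] 19.086481783052957 1.7216530197022557 z [0.1758 0.1774 0.18  ]
 disc 5467 [ 0.469  0.12  -0.003] [0.658 0.313 0.019] [0.56308358 0.2164327  0.00831067]
tip [0.59485471 0.12323238 0.19499029]
base [0.55556633 0.23538052 0.        ] seat [0.58925631 0.15003533 0.178     ] seat side [0.59210157 0.14941309 0.178     ]
```

```bash
cat > plan.py <<'E'
from h import *
from fit import Rh
PSI=.118; O=np.array([.489,-.2236,.1392])
def tool_for(rh): return rh*R.from_euler('x',np.pi)   # x_t=x_h, y_t=-y_h, z_t=-z_h
def plan(wps,st=None,vmax=.04,wmax=6.5,p=None,r=None):
    """wps list of (pos,rot,[n]) ; prints rows"""
    st=st or bot.get_state()
    if p is None: p,r=np.array(st['tcp_pos']),Rq(st['eef_rot'])
    out=[]
    for wp in wps:
        pos,rot=np.array(wp[0]),wp[1]
        n=wp[2] if len(wp)>2 else None
        rv=(r.inv()*rot).magnitude(); d=np.linalg.norm(pos-p)
        if n is None: n=max(1,int(np.ceil(max(d/vmax,np.rad2deg(rv)/wmax))))
        for i in range(n):
            t=1/(n-i); tp=p+(pos-p)*t
            dr=(r.inv()*rot).as_rotvec()*t
            row=np.round(np.r_[r.inv().apply(tp-p)/.4,dr/(np.pi/2)],3)
            out.append(row); p=p+r.apply(row[:3]*.4); r=r*R.from_rotvec(row[3:]*np.pi/2)
    for k in range(0,len(out),10):
        print('CALL',k//10,[float(x) for x in np.concatenate(out[k:k+10])])
    print('end',p.round(4),(r.inv()*wps[-1][1]).magnitude().round(4),len(out),'t',st['time_s'])
E
python3 - <<'E'
from plan import *
rh=Rh(PSI);T=tool_for(rh)
pre=O+rh.apply([0,0,.023+.09]);st=bot.get_state();print(pre)
plan([(np.array(st['tcp_pos'])+[.02,.06,.07],Rq(st['eef_rot'])*R.from_rotvec([0,0,0]),3),(pre+[-.0,0,.03],T),(pre,T)])
E
```

```text
[ 0.45052199 -0.2281616   0.24534912]
CALL 0 [0.029, -0.044, -0.058, 0.0, 0.0, 0.0, 0.029, -0.044, -0.059, 0.0, 0.0, 0.0, 0.029, -0.044, -0.058, 0.0, 0.0, 0.0, 0.078, -0.059, 0.002, -0.001, 0.02, 0.008, 0.077, -0.06, 0.004, -0.002, 0.02, 0.008, 0.076, -0.061, 0.007, -0.001, 0.02, 0.008, 0.075, -0.062, 0.009, -0.002, 0.02, 0.008, 0.074, -0.063, 0.011, -0.001, 0.02, 0.008, 0.072, -0.064, 0.013, -0.002, 0.02, 0.008, 0.071, -0.065, 0.015, -0.001, 0.02, 0.009]
CALL 1 [0.07, -0.066, 0.018, -0.002, 0.021, 0.008, 0.068, -0.067, 0.019, -0.001, 0.02, 0.009, 0.066, -0.068, 0.022, -0.002, 0.021, 0.008, 0.065, -0.069, 0.023, -0.001, 0.02, 0.009, -0.025, 0.0, 0.071, -0.0, 0.0, -0.0]Traceback (most recent call last):
  File "<stdin>", line 4, in <module>
  File "plan.py", line 22, in plan
    print('end',p.round(4),(r.inv()*wps[-1][1]).magnitude().round(4),len(out),'t',st['time_s'])
                           ^^^^^^^^^^^^^^^^^^^^^^^^^^^^^^^^^^^^^^
AttributeError: 'float' object has no attribute 'round'
```

Call:
{"fn": "move_arm", "kwargs": {
  "motion": [0.029,-0.044,-0.058,0.0,0.0,0.0,0.029,-0.044,-0.059,0.0,0.0,0.0,0.029,-0.044,-0.058,0.0,0.0,0.0,0.078,-0.059,0.002,-0.001,0.02,0.008,0.077,-0.06,0.004,-0.002,0.02,0.008,0.076,-0.061,0.007,-0.001,0.02,0.008,0.075,-0.062,0.009,-0.002,0.02,0.008,0.074,-0.063,0.011,-0.001,0.02,0.008,0.072,-0.064,0.013,-0.002,0.02,0.008,0.071,-0.065,0.015,-0.001,0.02,0.009],
  "claw": 1
}}

```text
time_s: 1.95
tcp_pos: [0.3562, -0.3504, 0.2792]
eef_rot: [-0.006, 0.99, 0.085, 0.11]
force: [0.4, 0.2, 0.5]
width: 0.092
```

Call:
{"fn": "move_arm", "kwargs": {
  "motion": [0.07,-0.066,0.018,-0.002,0.021,0.008,0.068,-0.067,0.019,-0.001,0.02,0.009,0.066,-0.068,0.022,-0.002,0.021,0.008,0.065,-0.069,0.023,-0.001,0.02,0.009,-0.025,0.0,0.071,0.0,0.0,0.0]
}}

```text
time_s: 2.45
tcp_pos: [0.4548, -0.2248, 0.2487]
eef_rot: [-0.009, 0.982, 0.061, 0.177]
force: [0.1, -0.9, 0.1]
width: 0.092
```

```bash
sed -i 's/(r.inv()\*wps\[-1\]\[1\]).magnitude().round(4)/round(float((r.inv()*wps[-1][1]).magnitude()),4)/' plan.py
python3 - <<'E'
from plan import *
rh=Rh(PSI);T=tool_for(rh);st=bot.get_state()
print({k:np.round(st[k],3) for k in ('q','tcp_pos','force','width')}, 'rot err',(Rq(st['eef_rot']).inv()*T).as_rotvec().round(4))
g=O+rh.apply([0,0,.023])
plan([(O+rh.apply([0,0,.053]),T,2),(g,T,3)])
E
```

```text
{'q': array([ 0.866,  0.069, -0.348,  2.107, -0.289,  0.699, -0.728]), 'tcp_pos': array([ 0.455, -0.225,  0.249]), 'force': array([ 0.107, -0.899,  0.12 ]), 'width': np.float64(0.092)} rot err [ 0.0024 -0.0063  0.0071]
CALL 0 [-0.007, 0.003, 0.077, 0.001, -0.002, 0.002, -0.008, 0.004, 0.077, 0.001, -0.002, 0.003, 0.0, -0.0, 0.025, -0.0, 0.0, -0.0, 0.0, -0.0, 0.025, -0.0, 0.0, -0.0, 0.0, -0.0, 0.025, -0.0, 0.0, -0.0]
end [ 0.481  -0.2246  0.1607] 0.0011 5 t 2.45
```

Call:
{"fn": "move_arm", "kwargs": {
  "motion": [0,0,0,0,0,0,0,0,0,0,0,0]
}}

```text
time_s: 2.65
tcp_pos: [0.4504, -0.2283, 0.2454]
eef_rot: [-0.011, 0.983, 0.057, 0.173]
force: [0.5, -1.0, -1.0]
width: 0.092
```

```bash
python3 - <<'E'
from plan import *
rh=Rh(PSI);T=tool_for(rh);
c=cam('top','top2.png');s=cam('side','side2.png')
st=bot.get_state()
print({k:np.round(st[k],4) for k in ('q','tcp_pos','force','width')}, 'rot err',(Rq(st['eef_rot']).inv()*T).as_rotvec().round(4))
g=O+rh.apply([0,0,.023])
plan([(O+rh.apply([0,0,.053]),T,2),(g,T,3)])
E
```

```text
{'q': array([ 0.8702,  0.0726, -0.3415,  2.1079, -0.2872,  0.7028, -0.7264]), 'tcp_pos': array([ 0.451 , -0.2291,  0.2464]), 'force': array([ 0.3536,  1.2896, -0.0541]), 'width': np.float64(0.0919)} rot err [ 0.0013 -0.0004 -0.0018]
CALL 0 [-0.001, -0.001, 0.076, 0.0, -0.0, -0.001, -0.001, -0.002, 0.076, 0.001, -0.0, -0.0, 0.0, 0.0, 0.025, -0.0, -0.0, -0.0, 0.0, 0.0, 0.025, -0.0, -0.0, -0.0, 0.0, 0.0, 0.025, -0.0, -0.0, -0.0]
end [ 0.481  -0.2244  0.1608] 0.0005 5 t 2.75
```

View pics/side2.png

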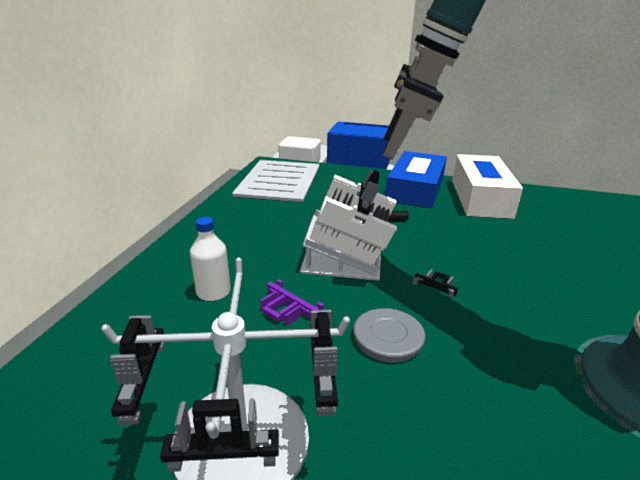

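Call:
{"fn": "move_arm", "kwargs": {
  "motion": [0,0,0.06,0,0,0,0,0,0.06,0,0,0,0,0,0.035,0,0,0,0,0,0.025,0,0,0,0,0,0.025,0,0,0,0,0,0.02,0,0,0,0,0,0,0,0,0,0,0,0,0,0,0]
}}

```text
time_s: 3.55
tcp_pos: [0.4814, -0.2245, 0.161]
eef_rot: [-0.01, 0.983, 0.058, 0.174]
force: [0.4, 0.6, -0.6]
width: 0.0919
```

```bash
python3 - <<'E'
from plan import *
rh=Rh(PSI);T=tool_for(rh);
c=cam('top','top3.png');s=cam('side','side3.png')
st=bot.get_state()
print({k:np.round(st[k],4) for k in ('q','tcp_pos','force','width')}, 'err',rh.inv().apply(O+rh.apply([0,0,.023])-st['tcp_pos']).round(4))
m=np.zeros((480,800,3),np.uint8)
m[:,:400]=cv2.resize(c['image'][210:306,350:430],(400,480),interpolation=cv2.INTER_CUBIC)
m[:,400:]=cv2.resize(s['image'][100:244,310:430],(400,480),interpolation=cv2.INTER_CUBIC)
cv2.imwrite('pics/g3.png',m)
E
```

```text
{'q': array([ 0.8081,  0.245 , -0.3497,  2.1455, -0.239 ,  0.4854, -0.7772]), 'tcp_pos': array([ 0.4815, -0.2246,  0.1612]), 'force': array([-0.3178,  0.6302,  0.3936]), 'width': np.float64(0.0918)} err [-0.0004  0.0001 -0.0003]
```

View pics/g3.png

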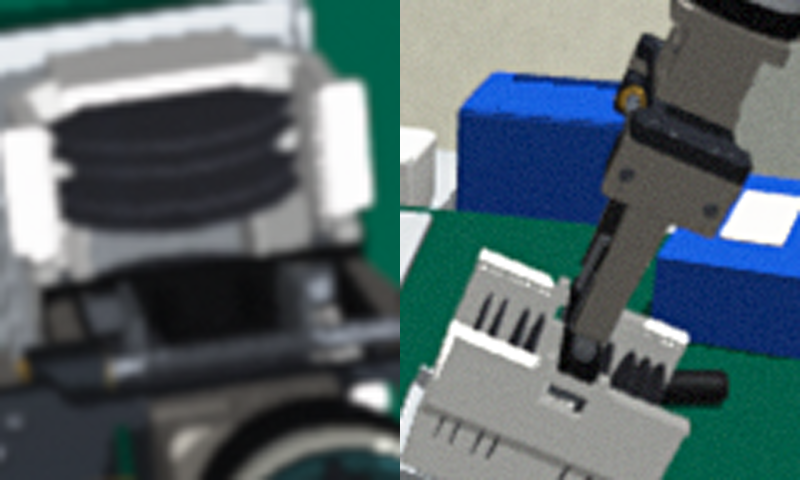

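Call:
{"fn": "move_arm", "kwargs": {
  "motion": [0,0,0,0,0,0,0,0,0,0,0,0,0,0,0,0,0,0,0,0,0,0,0,0],
  "claw": 0.68
}}

```text
time_s: 4.05
tcp_pos: [0.4813, -0.2244, 0.1609]
eef_rot: [-0.01, 0.983, 0.058, 0.174]
force: [-1.0, 0.2, 2.5]
width: 0.0633
```

Call:
{"fn": "move_arm", "kwargs": {
  "motion": [0,0,0,0,0,0,0,0,0,0,0,0],
  "claw": 0.62
}}

```text
time_s: 4.25
tcp_pos: [0.4813, -0.2245, 0.1609]
eef_rot: [-0.01, 0.983, 0.058, 0.174]
force: [-0.6, -0.7, 2.2]
width: 0.0572
```

Call:
{"fn": "move_arm", "kwargs": {
  "motion": [0,0,0,0,0,0,0,0,0,0,0,0],
  "claw": 0.56
}}

```text
time_s: 4.45
tcp_pos: [0.4813, -0.2245, 0.1609]
eef_rot: [-0.01, 0.983, 0.058, 0.174]
force: [-2.0, 0.4, 4.3]
width: 0.0516
```

Call:
{"fn": "move_arm", "kwargs": {
  "motion": [0,0,0,0,0,0,0,0,0,0,0,0,0,0,0,0,0,0],
  "claw": 0.5
}}

```text
time_s: 4.75
tcp_pos: [0.4813, -0.2245, 0.1611]
eef_rot: [-0.01, 0.983, 0.058, 0.174]
force: [-4.1, 0.2, 7.9]
width: 0.0469
```

Call:
{"fn": "move_arm", "kwargs": {
  "motion": [0,0,0,0,0,0,0,0,0,0,0,0,0,0,0,0,0,0],
  "claw": 0.4
}}

```text
time_s: 5.05
tcp_pos: [0.4813, -0.2245, 0.1611]
eef_rot: [-0.01, 0.983, 0.058, 0.174]
force: [-4.0, 0.4, 7.7]
width: 0.0467
```

Call:
{"fn": "move_arm", "kwargs": {
  "motion": [0,0,-0.005,0,0,0,0,0,-0.005,0,0,0,0,0,0,0,0,0]
}}

```text
time_s: 5.35
tcp_pos: [0.4796, -0.2242, 0.1642]
eef_rot: [-0.011, 0.983, 0.058, 0.173]
force: [-0.3, -0.9, -2.9]
width: 0.047
```

Call:
{"fn": "move_arm", "kwargs": {
  "motion": [0,0,-0.007,0,0,0,0,0,-0.007,0,0,0,0,0,0,0,0,0]
}}

```text
time_s: 5.65
tcp_pos: [0.4781, -0.2248, 0.1701]
eef_rot: [-0.01, 0.983, 0.058, 0.174]
force: [0.2, 0.3, -2.9]
width: 0.0468
```

Call:
{"fn": "move_arm", "kwargs": {
  "motion": [0,0,-0.012,0,0,0,0,0,-0.012,0,0,0,0,0,-0.012,0,0,0,0,0,0,0,0,0]
}}

```text
time_s: 6.05
tcp_pos: [0.4733, -0.2257, 0.1842]
eef_rot: [-0.01, 0.983, 0.058, 0.174]
force: [-0.1, -0.2, -2.3]
width: 0.047
```

```bash
python3 - <<'E'
from plan import *
c=cam('top','top4.png');s=cam('side','side4.png')
m=np.zeros((480,800,3),np.uint8)
m[:,:400]=cv2.resize(c['image'][190:310,335:435],(400,480),interpolation=cv2.INTER_CUBIC)
m[:,400:]=cv2.resize(s['image'][120:288,290:430],(400,480),interpolation=cv2.INTER_CUBIC)
cv2.imwrite('pics/g4.png',m)
E
```

```text
(no output)
```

View pics/g4.png

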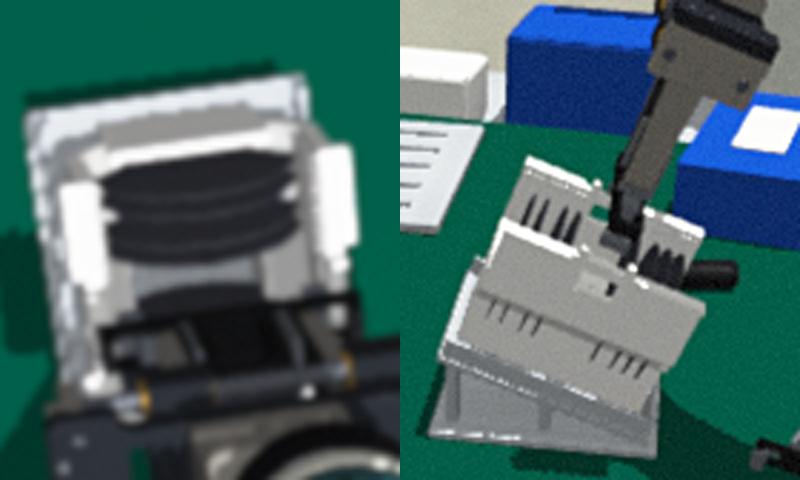

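```bash
cat >> plan.py <<'E'
A=np.array([.5535,.2385])
def rackpose(arm_deg,r,t,z):
    a=np.deg2rad(arm_deg);er=np.array([np.cos(a),np.sin(a)]);et=np.array([-er[1],er[0]])
    xy=A+r*er+t*et
    # x_t = -e_r
    return np.r_[xy,z],R.from_euler('z',a+np.pi)*R.from_euler('x',np.pi)
E
python3 - <<'E'
from plan import *
st=bot.get_state();rh=Rh(PSI);T=tool_for(rh)
p=np.array(st['tcp_pos']);print(p,Rq(st['eef_rot']).as_matrix().round(3).tolist())
p1=O+rh.apply([0,0,.023+.092])
S=rackpose(-71,.08,.09,.33)
plan([(p1,T,2),(p1+[0,0,.05],T,2),(S[0],S[1]),],wmax=7.5)
E
```

```text
[ 0.47315027 -0.22542681  0.18352881] [[0.933, 0.117, 0.34], [0.11, -0.993, 0.04], [0.343, 0.0, -0.939]]
CALL 0 [-0.0, 0.0, -0.085, 0.0, 0.0, -0.0, -0.001, 0.0, -0.085, 0.0, 0.0, -0.0, 0.022, 0.0, -0.059, 0.0, 0.0, -0.0, 0.021, 0.0, -0.058, 0.0, 0.0, -0.0, 0.046, -0.07, 0.011, 0.014, -0.011, -0.08, 0.055, -0.063, 0.011, 0.014, -0.011, -0.08, 0.062, -0.056, 0.011, 0.014, -0.011, -0.08, 0.069, -0.047, 0.011, 0.014, -0.011, -0.08, 0.075, -0.038, 0.011, 0.014, -0.011, -0.08, 0.079, -0.028, 0.011, 0.014, -0.012, -0.08]
CALL 1 [0.082, -0.018, 0.01, 0.014, -0.011, -0.08, 0.084, -0.007, 0.008, 0.015, -0.011, -0.081, 0.084, 0.004, 0.007, 0.014, -0.012, -0.08, 0.083, 0.014, 0.005, 0.015, -0.011, -0.08, 0.081, 0.025, 0.003, 0.014, -0.012, -0.081, 0.077, 0.035, 0.001, 0.015, -0.011, -0.08, 0.072, 0.044, -0.001, 0.014, -0.012, -0.081, 0.066, 0.052, -0.003, 0.015, -0.011, -0.08]
end [0.6645 0.192  0.3301] 0.001 18 t 6.15
```

Call:
{"fn": "move_arm", "kwargs": {
  "motion": [0,0,-0.06,0,0,0,0,0,-0.085,0,0,0,0.02,0,-0.06,0,0,0,0.022,0.0,-0.06,0,0,0,0.046,-0.07,0.0,0.014,-0.011,-0.08,0.055,-0.063,0.011,0.014,-0.011,-0.08,0.062,-0.056,0.011,0.014,-0.011,-0.08,0.069,-0.047,0.011,0.014,-0.011,-0.08,0.075,-0.038,0.011,0.014,-0.011,-0.08,0.079,-0.028,0.011,0.014,-0.012,-0.08]
}}

```text
time_s: 7.15
tcp_pos: [0.5439, -0.047, 0.307]
eef_rot: [-0.006, 0.897, 0.429, 0.11]
force: [-0.8, -0.4, -1.3]
width: 0.0468
```

Call:
{"fn": "move_arm", "kwargs": {
  "motion": [0.082,-0.018,0.01,0.014,-0.011,-0.08,0.084,-0.007,0.008,0.015,-0.011,-0.081,0.084,0.004,0.007,0.014,-0.012,-0.08,0.083,0.014,0.005,0.015,-0.011,-0.08,0.081,0.025,0.003,0.014,-0.012,-0.081,0.077,0.035,0.001,0.015,-0.011,-0.08,0.072,0.044,-0.001,0.014,-0.012,-0.081,0.066,0.052,-0.003,0.015,-0.011,-0.08,0,0,0,0,0,0,0,0,0,0,0,0]
}}

```text
time_s: 8.15
tcp_pos: [0.6657, 0.1933, 0.3244]
eef_rot: [-0.002, 0.581, 0.814, -0.0]
force: [-0.1, -1.0, -2.2]
width: 0.0466
```

```bash
python3 - <<'E'
from plan import *
c=cam('top','top5.png');s=cam('side','side5.png')
st=bot.get_state();S=rackpose(-71,.08,.09,.33)
print({k:np.round(st[k],4) for k in ('time_s','q','tcp_pos','force','width')},S[0],'rot err',(Rq(st['eef_rot']).inv()*S[1]).as_rotvec().round(4))
plan([S,(S[0]-[0,0,.138],S[1],5)])
E
```

```text
{'time_s': np.float64(8.25), 'q': array([ 0.1186,  0.5738, -0.7179,  1.3151,  0.3711,  1.3879, -0.2566]), 'tcp_pos': array([0.666 , 0.1908, 0.3253]), 'force': array([-0.1572,  0.1967, -2.4442]), 'width': np.float64(0.0469)} [0.66464212 0.19215965 0.33      ] rot err [-0.0014 -0.0003 -0.0028]
CALL 0 [0.004, -0.002, -0.012, -0.001, -0.0, -0.002, 0.0, -0.0, 0.069, 0.0, -0.0, 0.0, 0.0, -0.0, 0.069, 0.0, -0.0, 0.0, 0.0, -0.0, 0.069, 0.0, -0.0, 0.0, 0.0, -0.0, 0.069, 0.0, -0.0, 0.0, 0.0, -0.0, 0.069, 0.0, -0.0, 0.0]
end [0.6647 0.1921 0.1921] 0.0005 6 t 8.25
```

View pics/side5.png

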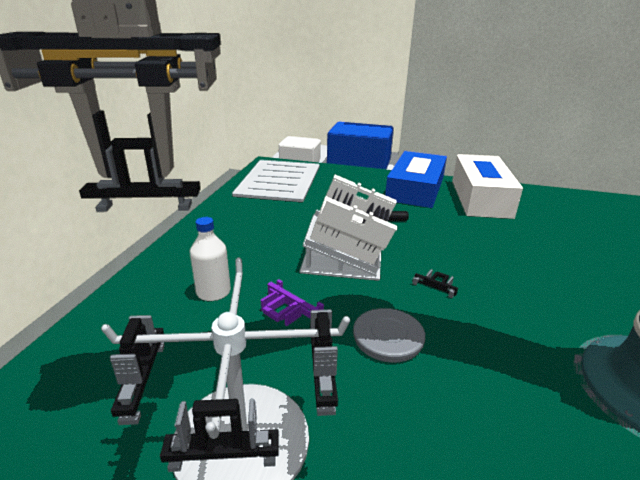

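View pics/top5.png

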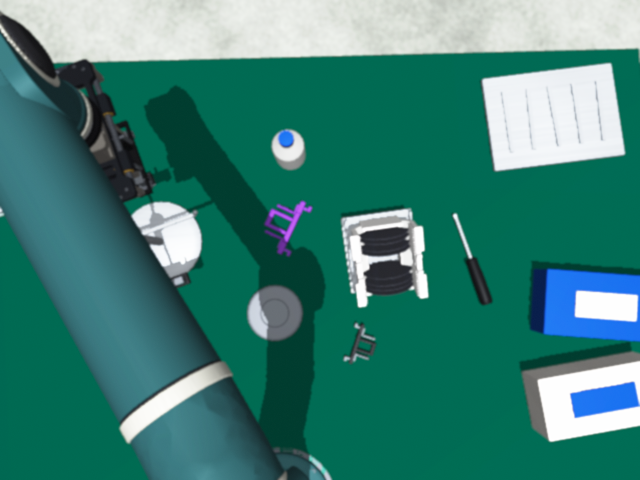

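```bash
cat > inhand.py <<'E'
from fit import *
import sys
for i in (4,5): BOX[i]=(BOX[i][0]+np.array([0,(-1 if i==4 else 1)*.008,0]),BOX[i][1]+np.array([0,(-1 if i==4 else 1)*.008,0]))
def inhand(k,st):
    T=Rq(st['eef_rot']);rh=T*R.from_euler('x',np.pi)
    p0=np.array(st['tcp_pos'])-rh.apply([0,0,.023])
    w=cloud(k);hsv=cv2.cvtColor(k['image'],cv2.COLOR_BGR2HSV)
    L=rh.inv().apply(np.nan_to_num(w,nan=9).reshape(-1,3)-p0).reshape(480,640,3)
    m=(hsv[...,2]<110)&(hsv[...,1]<90)&(abs(L[...,0])<.025)&(abs(L[...,1])<.075)&(L[...,2]>-.008)&(L[...,2]<.07)
    m&=~((abs(abs(L[...,1])-.037)<.02)&(L[...,2]>.014))  # fingers
    P=w[m]
    def f(x):
        r=rh*R.from_rotvec(x[3:]); return sdf(r.inv().apply(P-p0-rh.apply(x[:3])))*1e3
    q=least_squares(f,np.zeros(6),loss='soft_l1',f_scale=2,diff_step=1e-5,x_scale=[.01]*3+[.1]*3)
    return len(P),q.x.round(4),np.median(abs(q.fun)).round(2)
if __name__=='__main__':
    s=cam('side');print(inhand(s,bot.get_state()))
E
python3 inhand.py
```

```text
(2170, array([-0.001 , -0.0005, -0.0013,  0.0006,  0.0062,  0.0008]), np.float64(0.57))
```

Call:
{"fn": "move_arm", "kwargs": {
  "motion": [0.002,0,0.07,0,0,0,0,0,0.08,0,0,0,0,0,0.08,0,0,0,0,0,0.06,0,0,0,0,0,0.043,0,0,0,0,0,0,0,0,0,0,0,0,0,0,0]
}}

```text
time_s: 9.0
tcp_pos: [0.6661, 0.1927, 0.1937]
eef_rot: [-0.0, 0.581, 0.814, 0.001]
force: [0.9, -0.1, -0.8]
width: 0.047
```

```bash
python3 - <<'E'
from plan import *
s=cam('side','side6.png')
st=bot.get_state();S=rackpose(-71,.08,.09,.192)
print({k:np.round(st[k],4) for k in ('time_s','q','tcp_pos','force','width')},S[0],'rot err',(Rq(st['eef_rot']).inv()*S[1]).as_rotvec().round(4))
W=[(*rackpose(-71,.08,.066,.192),3)]
W+=[(*rackpose(-71-2,.08,.065,.192),1)]
angs=list(-73-4.9*np.arange(1,17)); print(angs)
W+=[(*rackpose(a,.08,.064,.192),1) for a in angs]
plan(W)
E
```

```text
{'time_s': np.float64(9.05), 'q': array([ 0.1082,  0.6682, -0.6807,  1.4693,  0.4388,  1.1576, -0.3131]), 'tcp_pos': array([0.6664, 0.1932, 0.1944]), 'force': array([-0.0234,  0.6284, -1.1993]), 'width': np.float64(0.0467)} [0.66464212 0.19215965 0.192     ] rot err [ 0.002  -0.0012 -0.0013]
[np.float64(-77.9), np.float64(-82.8), np.float64(-87.7), np.float64(-92.6), np.float64(-97.5), np.float64(-102.4), np.float64(-107.30000000000001), np.float64(-112.2), np.float64(-117.1), np.float64(-122.0), np.float64(-126.9), np.float64(-131.8), np.float64(-136.7), np.float64(-141.60000000000002), np.float64(-146.5), np.float64(-151.4)]
CALL 0 [-0.0, -0.022, 0.002, 0.0, -0.0, -0.0, -0.001, -0.022, 0.002, 0.001, -0.0, -0.0, -0.0, -0.021, 0.002, 0.0, -0.001, -0.001, -0.006, -0.01, -0.0, 0.0, 0.0, 0.022, -0.012, -0.02, -0.0, 0.0, 0.0, 0.055, -0.013, -0.017, -0.0, 0.0, 0.0, 0.054, -0.013, -0.018, -0.0, 0.0, 0.0, 0.055, -0.013, -0.018, -0.0, 0.0, 0.0, 0.054, -0.013, -0.017, -0.0, 0.0, 0.0, 0.055, -0.013, -0.018, -0.0, 0.0, 0.0, 0.054]
CALL 1 [-0.013, -0.018, -0.0, 0.0, 0.0, 0.055, -0.013, -0.017, -0.0, 0.0, 0.0, 0.054, -0.013, -0.018, -0.0, 0.0, -0.0, 0.054, -0.013, -0.018, -0.0, 0.0, -0.0, 0.055, -0.013, -0.017, -0.0, 0.0, -0.0, 0.054, -0.013, -0.018, -0.0, 0.0, -0.0, 0.055, -0.013, -0.018, -0.0, 0.0, -0.0, 0.054, -0.013, -0.017, -0.0, 0.0, -0.0, 0.055, -0.013, -0.018, -0.0, 0.0, -0.0, 0.054, -0.013, -0.018, -0.0, 0.0, -0.0, 0.055]
end [0.5137 0.144  0.1919] 0.001 20 t 9.05
```

View pics/side6.png

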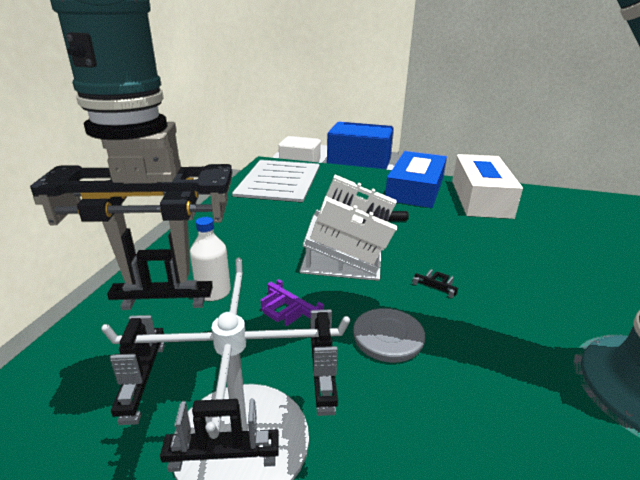

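Call:
{"fn": "move_arm", "kwargs": {
  "motion": [0,-0.022,0.001,0,0,0,0,-0.022,0.001,0,0,0,0,-0.021,0.001,0,0,0,-0.006,-0.01,0,0,0,0.022,-0.012,-0.019,0,0,0,0.055,-0.013,-0.018,0,0,0,0.054]
}}

```text
time_s: 9.65
tcp_pos: [0.6262, 0.1674, 0.1919]
eef_rot: [-0.0, 0.663, 0.748, 0.001]
force: [0.7, -0.5, -1.8]
width: 0.0468
```

```bash
python3 - <<'E'
from plan import *
s=cam('side','side7.png')
st=bot.get_state();S=rackpose(-82.8,.08,.064,.192)
print({k:np.round(st[k],4) for k in ('time_s','q','tcp_pos','force','width')},S[0],'rot err',(Rq(st['eef_rot']).inv()*S[1]).as_rotvec().round(4))
E
```

```text
{'time_s': np.float64(9.7), 'q': array([ 0.1445,  0.5835, -0.6528,  1.5979,  0.3863,  1.0936, -0.4924]), 'tcp_pos': array([0.6254, 0.1659, 0.1918]), 'force': array([-1.5673, -0.8138, -2.9511]), 'width': np.float64(0.0469)} [0.627022   0.16715215 0.192     ] rot err [-0.0009  0.0003 -0.0095]
```

View pics/side7.png

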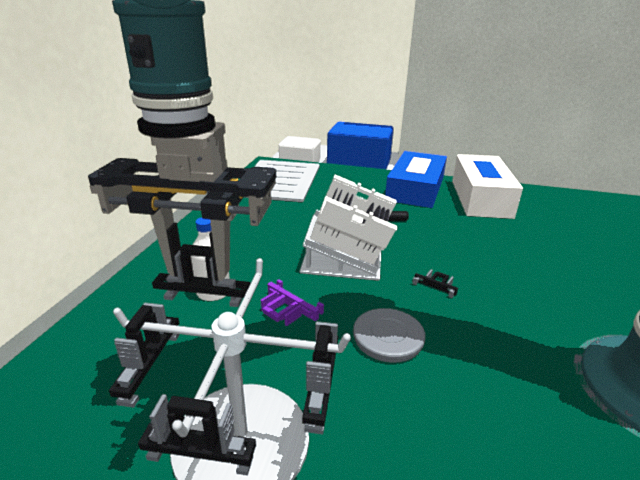

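Call:
{"fn": "move_arm", "kwargs": {
  "motion": [-0.013,-0.018,0,0,0,0.055,-0.013,-0.017,0,0,0,0.054,-0.013,-0.018,0,0,0,0.055,-0.013,-0.018,0,0,0,0.054,-0.013,-0.017,0,0,0,0.055,-0.013,-0.018,0,0,0,0.054,-0.013,-0.018,0,0,0,0.055,-0.013,-0.017,0,0,0,0.054,-0.013,-0.018,0,0,0,0.055,-0.013,-0.018,0,0,0,0.054]
}}

```text
time_s: 10.7
tcp_pos: [0.5468, 0.1363, 0.1918]
eef_rot: [-0.0, 0.914, 0.406, 0.0]
force: [0.3, -0.7, -2.3]
width: 0.0462
```

```bash
python3 - <<'E'
from plan import *
s=cam('side','side8.png')
st=bot.get_state();S=rackpose(-131.8,.08,.064,.192)
print({k:np.round(st[k],4) for k in ('time_s','q','tcp_pos','force','width')},S[0],'rot err',(Rq(st['eef_rot']).inv()*S[1]).as_rotvec().round(4))
W=[(*rackpose(a,.08,.064,.192),1) for a in (-136.5,-141,-145,-148.5,-151.5,-154,-155.5,-156.5)]
plan(W,p=S[0],r=S[1])
E
```

```text
{'time_s': np.float64(10.75), 'q': array([ 0.097 ,  0.4019, -0.5049,  1.8166,  0.2286,  0.9826, -1.2385]), 'tcp_pos': array([0.5451, 0.1366, 0.1917]), 'force': array([-1.5528, -0.5381, -2.7769]), 'width': np.float64(0.0467)} [0.54788787 0.13620384 0.192     ] rot err [-0.0013  0.001  -0.0069]
CALL 0 [-0.012, -0.017, -0.0, 0.0, -0.0, 0.052, -0.012, -0.016, -0.0, -0.0, -0.0, 0.05, -0.011, -0.014, -0.0, -0.0, -0.0, 0.045, -0.009, -0.013, -0.0, -0.0, -0.0, 0.039, -0.009, -0.011, -0.0, -0.0, -0.0, 0.033, -0.006, -0.008, -0.0, -0.0, -0.0, 0.028, -0.004, -0.006, -0.0, -0.0, -0.0, 0.016, -0.003, -0.003, -0.0, -0.0, -0.0, 0.011]
end [0.5058 0.1479 0.192 ] 0.0007 8 t 10.75
```

View pics/side8.png

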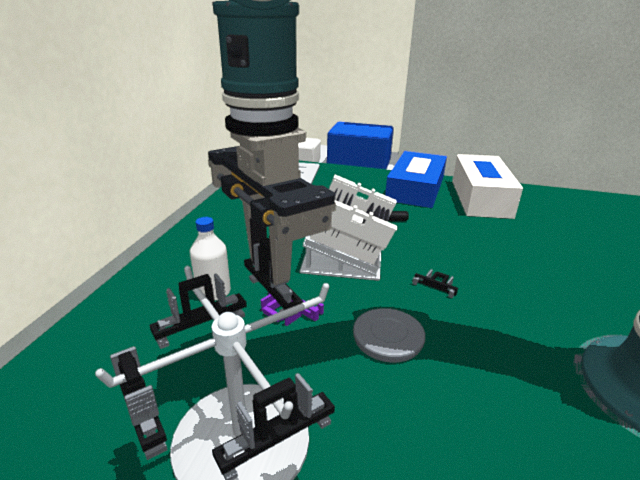

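Call:
{"fn": "move_arm", "kwargs": {
  "motion": [-0.012,-0.017,0,0,0,0.052,-0.012,-0.016,0,0,0,0.05,-0.011,-0.014,0,0,0,0.045,-0.009,-0.013,0,0,0,0.039,-0.009,-0.011,0,0,0,0.033,-0.006,-0.008,0,0,0,0.028,-0.004,-0.006,0,0,0,0.016,-0.003,-0.004,0,0,0,0.011,0,0,0,0,0,0]
}}

```text
time_s: 11.65
tcp_pos: [0.5045, 0.1491, 0.1916]
eef_rot: [-0.001, 0.979, 0.204, -0.0]
force: [1.2, 0.3, -1.9]
width: 0.0468
```

```bash
python3 - <<'E'
from plan import *
from scipy.optimize import least_squares
s=cam('side','side9.png')
st=bot.get_state();S=rackpose(-156.5,.08,.064,.192)
print({k:np.round(st[k],4) for k in ('time_s','q','tcp_pos','force','width')},S[0],'rot err',(Rq(st['eef_rot']).inv()*S[1]).as_rotvec().round(4))
for nm,k in (('side',s),):
    w=cloud(k);hsv=cv2.cvtColor(k['image'],cv2.COLOR_BGR2HSV)
    near=np.hypot(w[...,0]-.5535,w[...,1]-.2385)<.115
    arms=near&(w[...,2]>.166)&(w[...,2]<.186)&(hsv[...,1]<50)&(hsv[...,2]>150)
    P=w[arms]; P=P[np.hypot(P[:,0]-.5535,P[:,1]-.2385)>.022]
    def f(x):
        d=P[:,:2]-x[:2]; a=np.arctan2(d[:,1],d[:,0])-x[2]; rr=np.hypot(d[:,0],d[:,1])
        return rr*np.sin((a+np.pi/4)%(np.pi/2)-np.pi/4)*1e3
    for g in (15,30):
        q=least_squares(f,[.5535,.2385,np.deg2rad(g)],loss='soft_l1',f_scale=2,x_scale=[.01,.01,.1]);print(' arms',len(P),q.x[:2].round(4),np.rad2deg(q.x[2]),q.cost/len(P))
E
```

```text
{'time_s': np.float64(11.7), 'q': array([ 0.0187,  0.3289, -0.4421,  1.9041,  0.1696,  0.9454, -1.6626]), 'tcp_pos': array([0.5046, 0.149 , 0.1916]), 'force': array([-0.1755, -0.1756, -1.8016]), 'width': np.float64(0.0468)} [0.50565513 0.14790823 0.192     ] rot err [-0.0014  0.0002  0.0005]
 arms 1593 [0.5527 0.2437] 24.249610014264093 9.993744671368955
 arms 1593 [0.5527 0.2437] 24.249609805062036 9.99374467136895
```

View pics/side9.png

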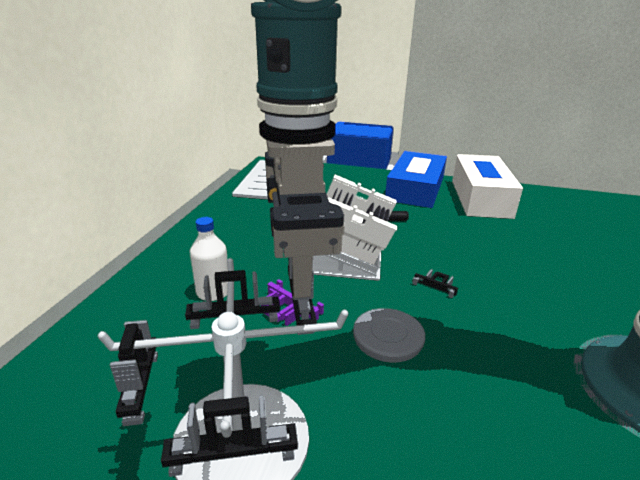

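Call:
{"fn": "move_arm", "kwargs": {
  "motion": [0,0.03,0,0,0,0,0,0.0325,0,0,0,0,-0.06,0,0,0,0,0,-0.06,0,0,0,0,0,-0.06,0,0.015,0,0,0,-0.06,0,0.02,0,0,0,0,-0.07,0,0,0,0,0,-0.08,0,0,0,0,0,-0.0725,0,0,0,0,0,0,0,0,0,0]
}}

```text
time_s: 12.7
tcp_pos: [0.3904, 0.1716, 0.1781]
eef_rot: [-0.001, 0.979, 0.206, 0.0]
force: [0.3, -0.2, -1.9]
width: 0.0468
```

```bash
python3 - <<'E'
from plan import *
from inhand import inhand
import pickle
s=cam('side','side10.png');c=cam('top','top10.png')
pickle.dump((c,s),open('k10.pkl','wb'))
st=bot.get_state();S=rackpose(-156.5,.176,0,.178)
print({k:np.round(st[k],4) for k in ('time_s','q','tcp_pos','force','width')},S[0],'rot err',(Rq(st['eef_rot']).inv()*S[1]).as_rotvec().round(4))
print(inhand(s,st))
E
```

```text
{'time_s': np.float64(12.8), 'q': array([-0.008 ,  0.1823, -0.5177,  2.1311,  0.1181,  0.8553, -1.7573]), 'tcp_pos': array([0.3916, 0.1686, 0.1777]), 'force': array([-0.6666, -1.7735, -1.7007]), 'width': np.float64(0.0468)} [0.39209743 0.16832016 0.178     ] rot err [-0.0008  0.0003 -0.0004]
(1263, array([-0.0014,  0.0035, -0.0005,  0.0037,  0.0018,  0.0051]), np.float64(0.48))
```

View pics/side10.png

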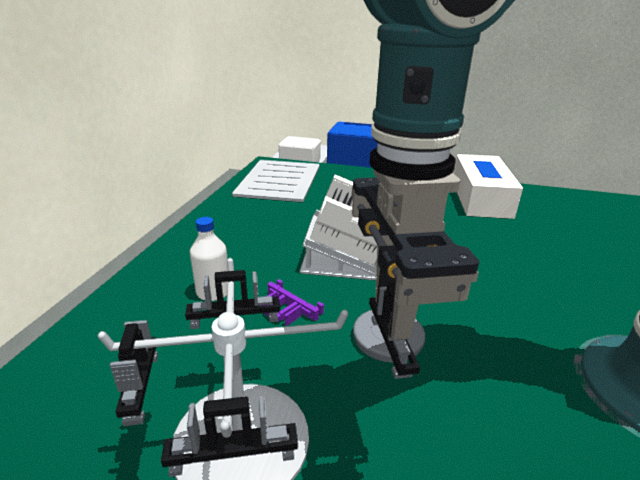

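View pics/top10.png

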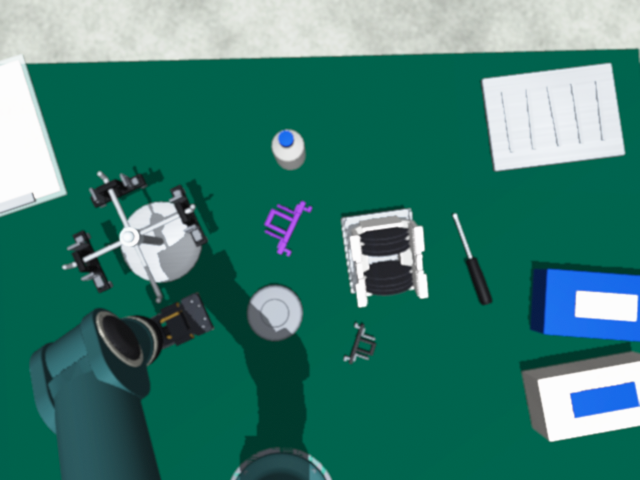

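```bash
python3 - <<'E'
from plan import *
import pickle
c,s=pickle.load(open('k10.pkl','rb'))
st=bot.get_state();T=Rq(st['eef_rot']);p=np.array(st['tcp_pos'])
for nm,k in (('top',c),('side',s)):
    w=cloud(k);hsv=cv2.cvtColor(k['image'],cv2.COLOR_BGR2HSV)
    L=T.inv().apply(np.nan_to_num(w,nan=9).reshape(-1,3)-p).reshape(480,640,3)  # tool frame
    # arm: tool x from +.04 to +.16, z world .165-.2
    m=(L[...,0]>.04)&(L[...,0]<.155)&(abs(L[...,1])<.025)&(w[...,2]>.168)&(w[...,2]<.2)&(hsv[...,1]<50)&(hsv[...,2]>120)
    Q=L[m];print(nm,m.sum(),'x',Q[:,0].min().round(4),Q[:,0].max().round(4))
    a=np.polyfit(Q[:,0],Q[:,1],1); print(' y_t(arm) at x:',[(x,np.polyval(a,x).round(4)) for x in (.05,.08,.15)],'slope deg',np.rad2deg(np.arctan(a[0])))
    sh=Q[(Q[:,0]>.08)];print(' z world arm top',np.percentile(w[m][:,2],[5,50,95]).round(4))
    tip=w[m][Q[:,0]<.06]; print(' tip',np.median(tip,0).round(4),tip.max(0).round(4))
    hub=np.hypot(w[...,0]-.553,w[...,1]-.24)<.03
    h=w[hub&(w[...,2]>.19)]; print(' hub',np.median(h,0).round(4),(h.min(0)+h.max(0))/2)
E
```

```text
top 223 x 0.0531 0.1549
 y_t(arm) at x: [(0.05, np.float64(0.0002)), (0.08, np.float64(-0.0)), (0.15, np.float64(-0.0005))] slope deg -0.3602930920040302
 z world arm top [0.1742 0.1778 0.1808]
 tip [0.4421 0.1897 0.1957] [0.4439 0.1928 0.1965]
 hub [0.5533 0.2387 0.1949] [0.55401881 0.24017087 0.19839838]
side 620 x 0.052 0.1549
 y_t(arm) at x: [(0.05, np.float64(-0.0037)), (0.08, np.float64(-0.0039)), (0.15, np.float64(-0.0044))] slope deg -0.4178638620260527
 z world arm top [0.1744 0.1769 0.1896]
 tip [0.4424 0.1952 0.1882] [0.4456 0.198  0.1948]
 hub [0.5505 0.2475 0.1966] [0.55248178 0.24435299 0.19678899]
```

Call:
{"fn": "move_arm", "kwargs": {
  "motion": [0.025,0,0,0,0,0,0.025,0,0,0,0,0,0.025,0,0,0,0,0,0.025,0,0,0,0,0,0.025,0,0,0,0,0,0.025,0,0,0,0,0,0.025,0,0,0,0,0,0.025,0,0,0,0,0,0,0,0,0,0,0]
}}

```text
time_s: 13.7
tcp_pos: [0.4656, 0.2018, 0.1776]
eef_rot: [-0.001, 0.979, 0.203, -0.0]
force: [-0.8, -0.4, -1.9]
width: 0.0465
```

```bash
python3 - <<'E'
from plan import *
s=cam('side','side11.png');c=cam('top','top11.png')
m=np.zeros((480,800,3),np.uint8)
m[:,:400]=cv2.resize(c['image'][200:320,90:190],(400,480),interpolation=cv2.INTER_CUBIC)
m[:,400:]=cv2.resize(s['image'][230:398,230:370],(400,480),interpolation=cv2.INTER_CUBIC)
cv2.imwrite('pics/g11.png',m)
E
```

```text
(no output)
```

View pics/g11.png

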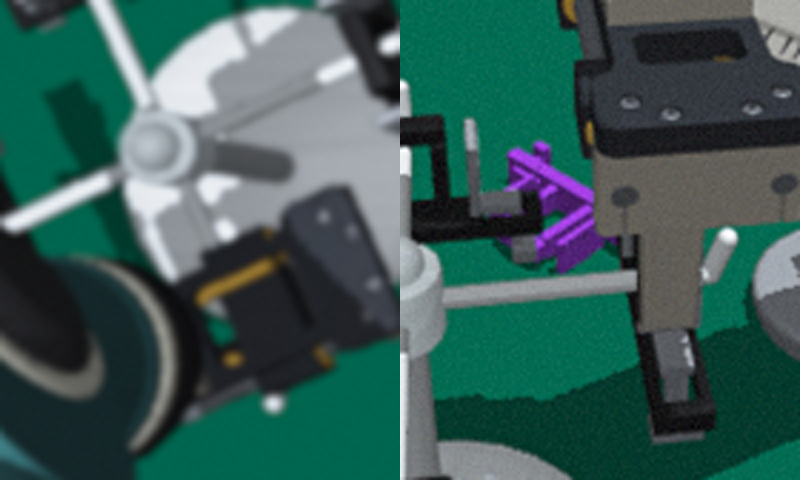

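Call:
{"fn": "move_arm", "kwargs": {
  "motion": [0,0,0.02,0,0,0,0,0,0.018,0,0,0,0,0,0.014,0,0,0,0,0,0.008,0,0,0,0,0,0,0,0,0]
}}

```text
time_s: 14.3
tcp_pos: [0.4639, 0.2009, 0.153]
eef_rot: [-0.0, 0.979, 0.203, -0.001]
force: [-0.6, -1.7, -2.2]
width: 0.0466
```

Call:
{"fn": "move_arm", "kwargs": {
  "motion": [0,0,0.003,0,0,0,0,0,0,0,0,0]
}}

```text
time_s: 14.5
tcp_pos: [0.4644, 0.2012, 0.1525]
eef_rot: [-0.001, 0.979, 0.203, -0.0]
force: [-0.9, 0.1, -1.4]
width: 0.0467
```

Call:
{"fn": "move_arm", "kwargs": {
  "motion": [0,0,0.0025,0,0,0,0,0,0,0,0,0]
}}

```text
time_s: 14.7
tcp_pos: [0.4644, 0.2011, 0.1515]
eef_rot: [-0.001, 0.979, 0.203, -0.0]
force: [-0.8, -0.1, -2.6]
width: 0.0467
```

Call:
{"fn": "move_arm", "kwargs": {
  "motion": [0,0,0.0025,0,0,0,0,0,0,0,0,0]
}}

```text
time_s: 14.9
tcp_pos: [0.4646, 0.2012, 0.1511]
eef_rot: [-0.0, 0.979, 0.203, -0.0]
force: [-1.9, -1.3, 3.9]
width: 0.0468
```

Call:
{"fn": "move_arm", "kwargs": {
  "motion": [0,0,0,0,0,0,0,0,0,0,0,0],
  "claw": 0.6
}}

```text
time_s: 15.1
tcp_pos: [0.4646, 0.2013, 0.1508]
eef_rot: [-0.001, 0.979, 0.203, 0.0]
force: [-0.1, 0.2, 4.1]
width: 0.055
```

Call:
{"fn": "move_arm", "kwargs": {
  "motion": [0,0,0,0,0,0,0,0,0,0,0,0,0,0,0,0,0,0],
  "claw": 0.72
}}

```text
time_s: 15.4
tcp_pos: [0.4643, 0.2011, 0.1502]
eef_rot: [-0.001, 0.979, 0.203, -0.0]
force: [0.6, -0.5, -0.2]
width: 0.0663
```

Call:
{"fn": "move_arm", "kwargs": {
  "motion": [0,0,0,0,0,0,0,0,0,0,0,0,0,0,0,0,0,0],
  "claw": 0.92
}}

```text
time_s: 15.7
tcp_pos: [0.4643, 0.2011, 0.1503]
eef_rot: [-0.001, 0.979, 0.203, -0.0]
force: [0.6, -1.1, 0.2]
width: 0.0845
```

```bash
python3 - <<'E'
from plan import *
s=cam('side','side12.png');c=cam('top','top12.png')
m=np.zeros((480,800,3),np.uint8)
m[:,:400]=cv2.resize(c['image'][200:320,90:190],(400,480),interpolation=cv2.INTER_CUBIC)
m[:,400:]=cv2.resize(s['image'][230:398,230:370],(400,480),interpolation=cv2.INTER_CUBIC)
cv2.imwrite('pics/g12.png',m)
E
```

```text
(no output)
```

View pics/g12.png

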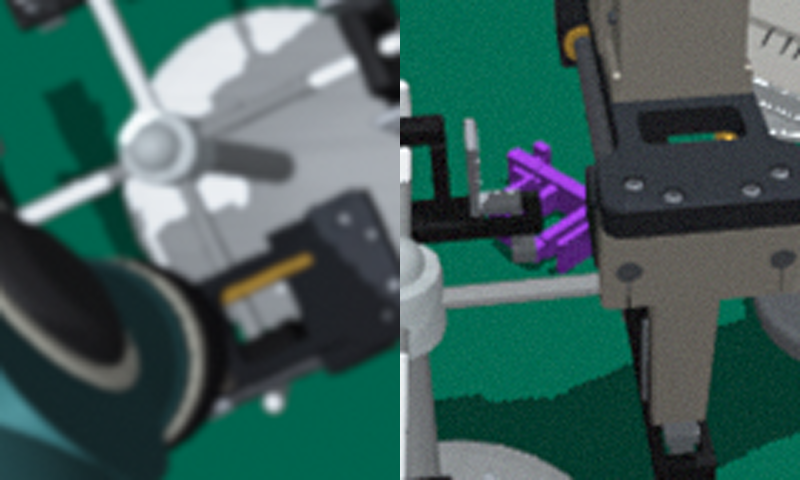

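Call:
{"fn": "move_arm", "kwargs": {
  "motion": [0,0,0,0,0,0,0,0,-0.02,0,0,0,0,0,-0.03,0,0,0,0,0,-0.05,0,0,0,0,0,-0.05,0,0,0,0,0,-0.06,0,0,0,0,0,-0.06,0,0,0,0,0,-0.08,0,0,0],
  "claw": 0.98
}}

```text
time_s: 16.6
tcp_pos: [0.4639, 0.2009, 0.2919]
eef_rot: [-0.0, 0.979, 0.204, -0.001]
force: [0.9, 0.6, 0.7]
width: 0.0903
```

Call:
{"fn": "move_arm", "kwargs": {
  "motion": [-0.1,0,-0.05,0,0,0,-0.1,0,-0.05,0,0,0,-0.1,0,0,0,0,0,-0.05,0.1,0,0,0,0,0,0.1,0,0,0,0,0,0,0,0,0,0]
}}

```text
time_s: 17.2
tcp_pos: [0.3689, 0.0679, 0.3317]
eef_rot: [0.0, 0.98, 0.2, 0.001]
force: [-0.2, 0.5, -0.3]
width: 0.0898
```

```bash
python3 - <<'E'
from plan import *
s=cam('side','side13.png');c=cam('top','top13.png')
m=np.zeros((480,800,3),np.uint8)
m[:,:400]=cv2.resize(c['image'][200:320,90:190],(400,480),interpolation=cv2.INTER_CUBIC)
m[:,400:]=cv2.resize(s['image'][230:398,230:370],(400,480),interpolation=cv2.INTER_CUBIC)
cv2.imwrite('pics/g13.png',m)
st=bot.get_state();print({k:np.round(st[k],4) for k in ('time_s','q','tcp_pos','force','width')})
E
```

```text
{'time_s': np.float64(17.3), 'q': array([ 0.1489, -0.1217, -0.3838,  2.0335, -0.0498,  1.2206, -1.3779]), 'tcp_pos': array([0.3681, 0.0719, 0.3313]), 'force': array([ 1.3681,  0.8245, -0.7402]), 'width': np.float64(0.0901)}
```

View pics/g13.png

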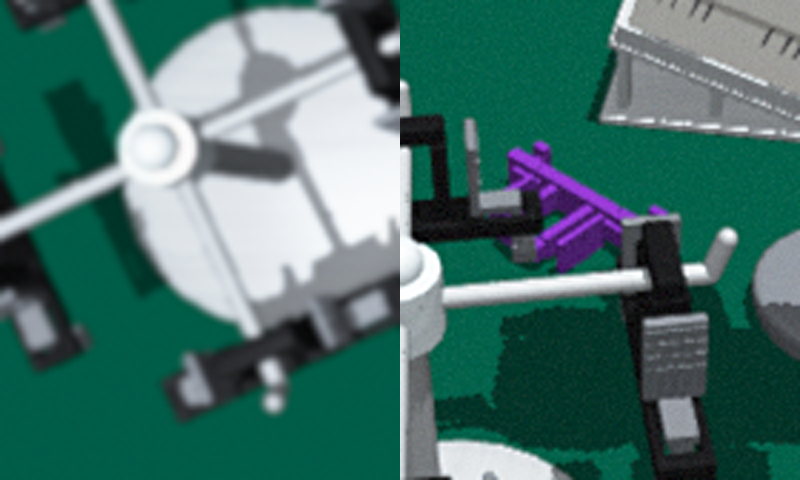

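View pics/side13.png

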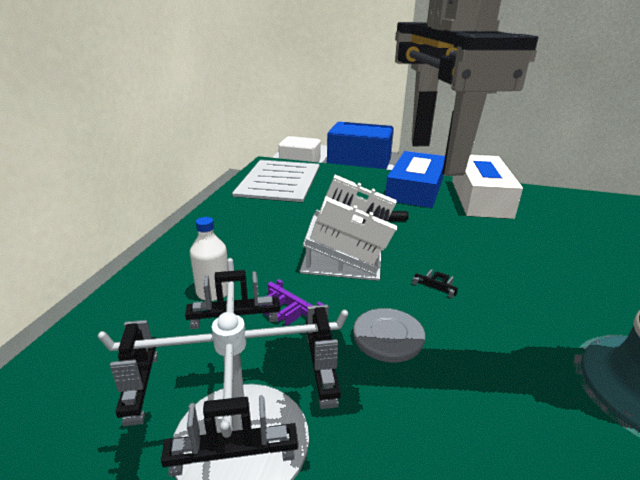

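View pics/top13.png

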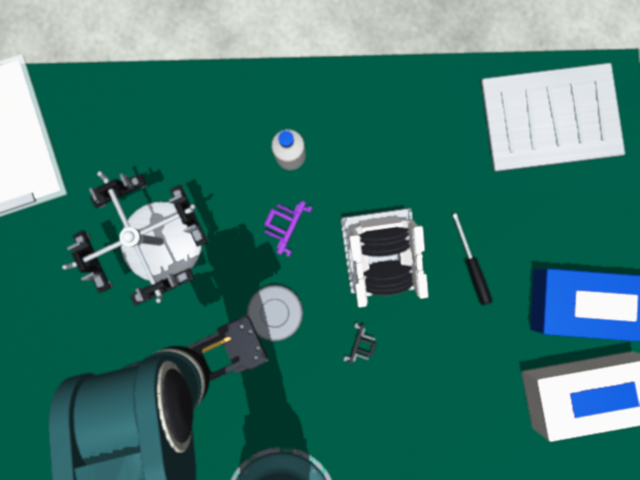

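```bash
python3 - <<'E'
from plan import *
import pickle
from scipy.optimize import least_squares
c0=pickle.load(open('top1.pkl','rb'))
c=cam('top','top14.png')
w=cloud(c);hsv=cv2.cvtColor(c['image'],cv2.COLOR_BGR2HSV)
rr=np.hypot(w[...,0]-.5535,w[...,1]-.2395)
P=w[(rr>.022)&(rr<.15)&(w[...,2]>.166)&(w[...,2]<.186)&(hsv[...,1]<50)&(hsv[...,2]>150)]
def f(x):
    d=P[:,:2]-x[:2]; a=np.arctan2(d[:,1],d[:,0])-x[2]; r=np.hypot(d[:,0],d[:,1])
    return r*np.sin((a+np.pi/4)%(np.pi/2)-np.pi/4)*1e3
q=least_squares(f,[.5535,.2385,np.deg2rad(20)],loss='soft_l1',f_scale=2,x_scale=[.01,.01,.1])
print('arm deg',np.rad2deg(q.x[2])-180,'robot dir',np.rad2deg(np.arctan2(-q.x[1],-q.x[0])),q.x[:2])
# cassette shift, image registration
for n,sl in (('cassette rear',(slice(200,262),slice(335,440))),('bottle',(slice(120,175),slice(265,312))),('driver',(slice(205,310),slice(445,500)))):
    a=cv2.cvtColor(c0['image'][sl],cv2.COLOR_BGR2GRAY).astype(np.float32);b=cv2.cvtColor(c['image'][sl],cv2.COLOR_BGR2GRAY).astype(np.float32)
    print(n,cv2.phaseCorrelate(a,b))
print('time',bot.get_state()['time_s'])
bot.job_done()
E
```

```text
arm deg -156.05281943121517 robot dir -156.54333522801397 [0.55434668 0.24053841]
cassette rear ((0.0019403039954966061, -0.15150304601790765), 0.7993059746093221)
bottle ((0.02992017997573626, -0.05662616649028962), 0.9887039828631613)
driver ((0.04971067332719059, 0.006720054112363982), 1.0113004655013849)
time 17.35
the job is handed in; nothing more can be done
```

The handle is off the cassette and hanging by its loop on the rack's empty hook, which now points at the robot. I handed the job in at about 17.4 s of the 64 s allowed.

- **Release:** I pinched both tabs home (about 47 mm across) and drew the handle straight out along its tilt. The pull never passed about 3 N, so the catches were free and the cassette was not lifted.
- **Rack:** I turned it by pushing the bare arm gently with the end of the held handle's cross bar, rather than with a shut finger. The arm ended at -156.1°, against -156.5° for the direction to the robot.
- **Hanging:** I threaded the loop over the upturned tip and lowered it until about 4 N of contact showed. After letting go and backing clear, pictures from both cameras showed the handle seated between the hub and the tip.
- **Last checks:** Comparing the overhead pictures from before and after, the cassette shifted by 0.15 pixels (about 0.3 mm) or less, and the bottle and driver did not move. I checked the wafer box only by eye, and it had not moved.
- **Disagreement:** The side camera put the handle and hook 3 to 4 mm to one side of where the overhead camera did. Both shifted alike, so I took it as calibration error.

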